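Hold a suspension travel sensor at its check mark for a reading

ROBOT

A 6-joint arm with a two-finger parallel gripper is mounted at the origin on the work surface. World frame = base frame: x ahead of the robot, y to its left, z up, the work surface at z = 0. Lengths are in m, angles in rad, forces in N, time in s.
With the tool pointing down it reaches from about 0.3 to 0.775 m from the base axis. Payload 14.6 kg.
Tool frame: the origin (TCP) lies at the very end of the fingers, on their centre line; the grasp point (between the pads) lies 19 mm behind it; z points along the fingers, y is the line along which they close (so a half turn about z gives the same grasp; the last joint's range is limited). The gripper opens to 94 mm and grips with 3 to 60 N. Pads are 16 mm wide; open, the fingers measure 119 mm over their backs; the gripper's body (75 mm by 177 mm) begins 78 mm behind the grasp point.
Start: joints at [1.213, 0.3, 1.521, -0, 1.321, -0.067], TCP at [0.158, 0.527, 0.205] pointing down, gripper open.
Joint ranges: [-3.03, 3.03], [-0.79, 2.21], [0.23, 2.52], [-1.04, 4.18], [0, 3.07], [-2.55, 2.55]. Speed limits (rad/s): [2.22, 2.22, 2.57, 3.14, 3.14, 3.14].

INTERFACE

Orientations are given as [roll, pitch, yaw] about the fixed x, y, z axes, in that order (R = Rz(yaw) Ry(pitch) Rx(roll)).
In Python, from station import ctrl, cams gives the robot as it stands. The module is installed in compiled form; this text tells all that it offers.
- The arm moves only by the tool arm_command, never from a script. Its argument "plan" is a list that holds one entry, the list of rows, each a list of 7 numbers: the shift along the tool's x, y, z in parts of the range, where 1.0 means 1000 mm, then the turn, a rotation vector about the tool's x, y, z in normalised numbers (1 is 360 degrees), then the closure, from -1 (fully open) to 1 (shut). A call has 1 to 12 rows; each row is the pose to reach, as a shift and turn from the pose commanded when the call began, along the tool's axes at that moment; what a row does not reach only later rows make up. A row lasts 1/10 s, in which the tool goes at most 50 mm and 8.59 degrees, less where a joint would pass 70% of its speed; a pose out of reach is approached as far as the arm can. A call with a gripper value outside its range is refused whole. The fingers move at their own pace and stop on an object; "squeeze" is the grip in N (left out, the last holds). Time passes only in rows, so rows that repeat a pose let the fingers close. It gives the time, the measured TCP pose, the force, the opening and the grip force at its end, in the units of the state.
- ctrl.get_obs(): the state, without advancing time (a new reading comes with each control period).
- cams.camera(name): name is "scene" or "side" or "wrist"; returns (picture, depth): 420x560x3 uint8, blue, green, red; 420x560 float32, m along the optical axis (not along the pixel's ray), 0 where there is no reading.
- cams.camera_info(name): a dict with "fx", "fy", "cx", "cy" (pixels), "world_to_cam" (4x4, takes a point from world to camera coordinates). Camera axes: x right, y down, z forward; pixel columns grow to the right and rows downward; lengths in m; the calibration is good to about 2 mm. A picture is of the moment at which its call begins: read the wrist's pose just before it. camera_info takes no time and is no camera call; for the wrist camera it gives the pose at the moment of the call.
- ctrl.hand_in(): hands the job in; it is judged then, once.
The state is a dict: "time_s": time; "qpos": joint angles; "joint_vel": joint speeds; "tau": joint torques, N m; "ee_pos": TCP position; "eef_rot": TCP orientation; "force": force on the tool from outside, world axes, zero at the start; "moment": the same for the moment, N m; "grip_width": finger opening in m; "grip_force": force on a finger pad.
Only numpy, scipy, OpenCV 4.12 (cv2) and the standard library are available. Lean on these libraries where they do the work, as an engineer would, in place of code of your own. Each camera call takes 0.05 s, during which the arm holds its last target. There are 200 camera calls.

TASK

We are checking this suspension travel sensor against the logger: first pull the cabinet's upper drawer open by its handle until the whole yellow logger in it is out in view, and leave it open. Then take the knob of the check rig and draw the carriage out steadily, without running past the mark and without letting it snap back, until the yellow pointer stands in the red band on the rule, and keep it there for the reading: the job finishes while you are still holding it, motionless, in the band. Leave the cursor and everything else lying about where it is.

Things in the scene. Friction and masses are not known exactly. Their poses are not given: they have to be found in the camera images.
- cabinet: bench-top instrument cabinet, black, 300 mm wide (y), 260 mm deep (x), top 170 mm above the bench, two grey drawer fronts on its -x side; left or right of the rig, turned a little, fixed. Origin on the bench, centred in y, 75 mm in front (-x) of the closed fronts; x points from front to back, z up.
- drawer_handle (a point): centre of the upper drawer's bar handle: aluminium, 11 mm thick, 120 mm long along the cabinet's y, its posts 51 mm either side of this point, 35 mm in front of the drawer front (29 mm free behind the bar), 38 mm below the cabinet's top. Moves with the drawer.
- chest_drawer0 (a joint): opening of the upper drawer in m: 0 closed, 0.181 fully open; slides along the cabinet's -x, takes 1 to 3 N, stays where it is left; may start up to 20 mm open. The yellow data logger, 100 x 150 mm, screen on top, lies in it behind the front, and is wholly out from under the cabinet's top at 0.11.
- rig: sensor check rig, fixed: aluminium base plate 420 x 160 mm, top 14 mm above the bench. On its centre line a carriage with an upright black knob runs on a rail to the rig's -x; behind it (+x) the black sensor lies in two blue clamps, its rod joined to the carriage. Origin on the bench under the rail, 30 mm in front (-x) of the knob at home; x points along the rail to the sensor, z up.
- knob (a point): middle of the carriage's upright round knob, 30 mm across, from 64 to 100 mm above the bench (this point at 82 mm). Nothing else on the rig is higher than 56 mm, but for a thin aerial 96 mm tall 195 mm behind the knob's home. Moves with the carriage.
- carriage (a joint): how far the carriage is pulled out, in m: 0 home, 0.11 at the end stop; grows towards the rig's -x. A spring in the sensor pulls it home with 6 N at home, rising by 0.3 N per 10 mm; let go, it snaps back.
- pointer (a point): tip of the yellow pointer, 3 mm wide, that reaches from the carriage to +y over the edge of the rule: 46 mm to the rig's +y of the knob's axis, at the same x, 34 mm above the bench. Moves with the carriage.
- mark (a point): middle of the red band, 8 mm wide along x, across the steel rule at +y of the rail; in line with the pointer's tip (same y and z), 45 to 87 mm to the rig's -x of its home. Axes as the rig's. The band is on the cursor, a black clip clamped at the rule's outer edge with a brass screw; leave it where it is.
- oring_jar: white O-ring jar with black cap, 60 mm across, 65 mm tall, standing on the bench to the right, nearer the robot; its origin is the middle of its underside. Leave it alone.
- caliper: caliper with black slide, 200 mm long, lying on the cabinet's top; its origin is the middle of its underside. Leave it alone.
- hex_key: bent hex key, 90 mm long, 7 mm thick, lying on the rig's base plate beside the sensor; its origin is the middle of its underside. Leave it alone.
- screwdriver: screwdriver with red handle, 200 mm long, lying on the bench between the robot and the other things; its origin is the middle of its underside. Leave it alone.
- wrench: steel spanner, 170 mm long, lying on the bench between the robot and the other things; its origin is the middle of its underside. Leave it alone.
- fork_spring: yellow coil spring, 64 mm across, 120 mm tall, standing on the bench at the left; its origin is the middle of its underside. Leave it alone.
- grease_tub: white grease tub with red cap, 84 mm across, 75 mm tall, standing on the bench at the right; its origin is the middle of its underside. Leave it alone.
- seal_driver: blue seal-driver ring, 72 mm across, 55 mm tall, standing on the bench at the left; its origin is the middle of its underside. Leave it alone.

How it is judged:
On the way, in this order (a step that is already met when the one before it is completed fails the run):
1. the upper drawer is pulled open until the whole logger is in view (110 mm or more) (value of joint chest_drawer0 above 0.11 m and value of joint carriage below 0.01 m), for 0.2 s.
2. the carriage is held by the fingers, still, with the pointer in the red band, for one second (x of pointer in the frame of mark between -0.004 and 0.004 m and velocity of joint carriage between -0.01 and 0.01 m/s and contact force between the fingers and carriage above 4 N), for 1 s.
At the end, for the whole second after the job is handed in: The upper drawer is at least 110 mm open, and the fingers are holding the carriage (more than 4 N) at rest (under 10 mm/s) with the pointer's tip in the red band (within 4 mm of the band's middle along the rule) (all of step 2 and value of joint chest_drawer0 above 0.11 m); the arm keeps its last pose, push and grip.
It fails at once if the carriage runs more than 10 mm past the middle of the red band (x of pointer in the frame of mark below -0.01 m).
It fails at once if the carriage snaps back (faster than 0.3 m/s) (velocity of joint carriage below -0.3 m/s).
It fails at once if the cursor is shifted by more than 4 mm (distance of mark from where it was at the start of the episode above 0.004 m).
It fails at once if something lying about is moved by more than 40 mm (distance of any of oring_jar, caliper, hex_key, screwdriver, wrench, fork_spring, grease_tub, seal_driver from where it was at the start of the episode above 0.04 m).
It also fails if it takes over 58 s, if anything falls off the work surface, if the arm or the gripper's body presses on something with over 40 N, if the wrist force passes 120 N, or if a joint passes its speed limit or range.

## Working session

There is one attempt and no reset: what is moved stays moved. The work goes in short steps, Python scripts to look and compute and a tool call to move; the robot and the scene stay as the last step left them, time stands still between calls to the robot, and variables do not carry over. Pictures are saved under pics/ and viewed, at most 10 in all, crops included, and the job is handed in when it is done.

Besides the shell and the picture viewer there is one more tool, called after ">>>" as name(argument=value, ...) on one line, values as JSON. arm_command: Moves the arm, as the interface text tells. Its arguments: {"type":"object","properties":{"plan":{"type":"array"},"squeeze":{"type":"number"}},"required":["plan"]}

```bash
mkdir -p pics
cat > h.py <<'E'
import numpy as np, cv2
from station import ctrl, cams
from scipy.spatial.transform import Rotation as R
def pts(name):
    info=cams.camera_info(name); im,d=cams.camera(name)
    v,u=np.mgrid[0:420,0:560]
    P=np.stack([(u-info['cx'])/info['fx']*d,(v-info['cy'])/info['fy']*d,d],-1)
    T=np.linalg.inv(info['world_to_cam'])
    W=P@T[:3,:3].T+T[:3,3]; W[d==0]=np.nan
    return im,d,W
E
python3 - <<'E'
from h import *
for n in ['scene','side']:
    im,d,W=pts(n); cv2.imwrite(f'pics/{n}0.png',im); np.save(f'{n}W.npy',W)
    print(n,np.linalg.inv(cams.camera_info(n)['world_to_cam'])[:3])
print(ctrl.get_obs())
E
```

```text
scene [[-2.87240486e-01  6.76322636e-01 -6.78292411e-01  1.47580590e+00]
 [ 9.57858388e-01  2.03154922e-01 -2.03064982e-01  2.86985924e-01]
 [ 4.60997999e-04 -7.08036559e-01 -7.06175629e-01  1.12325157e+00]]
side [[ 0.92810667 -0.21799103  0.30182431  0.01640115]
 [-0.37203096 -0.57462088  0.72897449 -1.2315104 ]
 [ 0.01452465 -0.78885408 -0.61440889  1.16692337]]
{'time_s': 0.1, 'qpos': array([ 1.21342099e+00,  3.00378665e-01,  1.52153384e+00,  1.40614857e-05,
        1.32068063e+00, -6.65724374e-02]), 'joint_vel': array([-0.0007505 , -0.00297553, -0.00265584,  0.00156195,  0.00123492,
        0.00094236]), 'tau': array([ 1.45007711e-03, -5.32644331e+01, -3.53281546e+01,  7.10526528e-02,
        2.35679455e-02, -6.52608173e-05]), 'ee_pos': array([0.15759872, 0.52669036, 0.20495701]), 'eef_rot': array([-3.14059529e+00, -8.01456635e-05,  2.85078623e+00]), 'force': array([ 0.4037874 , -0.23664639,  0.54216415]), 'moment': array([-0.00761675,  0.04396317, -0.03432331]), 'grip_force': 0.0, 'grip_width': 0.09391635270459017}
```

View pics/scene0.png

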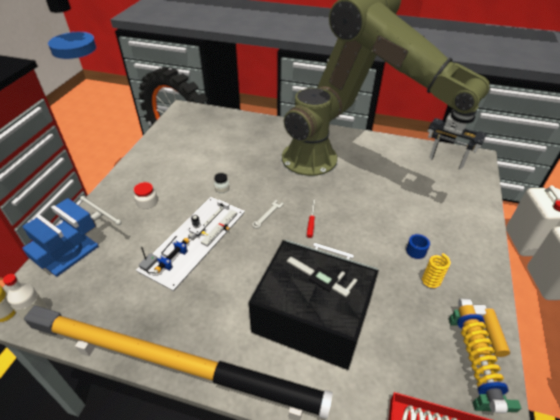

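View pics/side0.png

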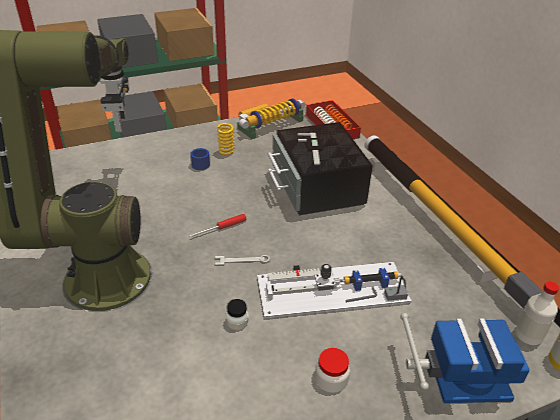

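The scene view shows the cabinet's top around (320,280), its upper handle at (333,250) and the rig at (195,240). The side view shows the handles at (280,163), the knob at (326,270) and the red band near (297,268). Next I measure these.

Run:
```python
from h import *
S=np.load('sceneW.npy'); D=np.load('sideW.npy')
a=cv2.imread('pics/scene0.png'); b=cv2.imread('pics/side0.png')
for n,W,box in[('scene',S,(230,380,230,370)),('side',D,(260,380,110,220))]:
    m=np.zeros((420,560),bool); m[box[2]:box[3],box[0]:box[1]]=1
    m&=abs(W[...,2]-.17)<.006
    p=W[m][:,:2]; r=cv2.minAreaRect(p.astype(np.float32)); print(n,'top',len(p),r,np.median(W[m][:,2])); print(cv2.boxPoints(r))
    m=np.zeros((420,560),bool); m[140:270,(300 if n=='scene' else 255):(365 if n=='scene' else 300)]=1
    # handle candidates height .120-.142
    q=W[m&(abs(W[...,2]-.132)<.012)]; print('h',len(q),np.round(q[::max(1,len(q)//25)],3).tolist())
# rig from side
def reg(W,u0,u1,v0,v1,z0,z1):
    s=W[v0:v1,u0:u1].reshape(-1,3); return s[(s[:,2]>z0)&(s[:,2]<z1)]
for n,W,bx in [('side',D,(250,420,250,325)),('scene',S,(130,250,190,290))]:
    q=reg(W,*bx,.008,.02); r=cv2.minAreaRect(q[:,:2].astype(np.float32)); print(n,'plate',r,cv2.boxPoints(r).tolist())
    q=reg(W,*bx,.085,.108); print('knob',len(q),np.round(q,3)[:40].tolist())
hs=cv2.cvtColor(b,cv2.COLOR_BGR2HSV); m=((hs[...,0]<8)|(hs[...,0]>172))&(hs[...,1]>120)&(hs[...,2]>80)
m[:255]=0;m[285:]=0;m[:,:270]=0;m[:,340:]=0
v,u=np.nonzero(m); print('red',[(int(x),int(y),np.round(D[y,x],3).tolist()) for x,y in zip(u,v)])
c=np.vstack([cv2.resize(a[190:290,130:250],(600,500),interpolation=3)[:290],cv2.resize(b[245:325,250:420],(600,282),interpolation=3)]); cv2.imwrite('pics/c1.png',c)
```

```text
scene top 7317 ((0.7842193841934204, 0.19773605465888977), (0.30103686451911926, 0.2518175542354584), 83.8509750366211) 0.17176097363822396
[[0.6429122  0.0615703 ]
 [0.89328104 0.03459691]
 [0.92552656 0.33390182]
 [0.6751577  0.3608752 ]]
h 266 [[0.058, 0.037, 0.142], [0.071, -0.018, 0.135], [0.07, 0.027, 0.143], [0.038, 0.063, 0.129], [0.068, -0.002, 0.131], [0.063, 0.039, 0.136], [0.07, -0.022, 0.123], [0.068, 0.019, 0.13], [0.046, 0.057, 0.124], [0.061, 0.018, 0.121], [0.076, 0.0, 0.122], [0.059, 0.055, 0.122], [0.604, 0.167, 0.136], [0.609, 0.177, 0.14], [0.614, 0.185, 0.143], [0.609, 0.181, 0.131], [0.62, 0.168, 0.134], [0.611, 0.21, 0.139], [0.612, 0.213, 0.137], [0.615, 0.22, 0.137], [0.621, 0.227, 0.142], [0.617, 0.23, 0.133], [0.618, 0.234, 0.131], [0.618, 0.264, 0.141], [0.623, 0.271, 0.144], [0.619, 0.277, 0.136], [0.631, 0.267, 0.137]]
side top 2922 ((0.7766051292419434, 0.1977517157793045), (0.31463900208473206, 0.26483461260795593), 84.0325927734375) 0.17194820061669291
[[0.62855    0.05505116]
 [0.8919496  0.02751823]
 [0.92466027 0.34045225]
 [0.66126066 0.3679852 ]
[... 2902 characters left out ...]
66, -0.263, 0.092], [0.58, -0.287, 0.093], [0.585, -0.28, 0.1], [0.583, -0.277, 0.098], [0.588, -0.27, 0.106], [0.58, -0.267, 0.098], [0.578, -0.264, 0.098]]
red [(296, 270, [0.519, -0.197, 0.033]), (297, 270, [0.523, -0.196, 0.031]), (296, 271, [0.516, -0.203, 0.036]), (297, 271, [0.52, -0.203, 0.035]), (298, 271, [0.525, -0.199, 0.029]), (296, 272, [0.516, -0.203, 0.032]), (297, 272, [0.519, -0.205, 0.033]), (298, 272, [0.521, -0.207, 0.034]), (297, 273, [0.518, -0.208, 0.032]), (298, 273, [0.519, -0.211, 0.034]), (297, 274, [0.516, -0.212, 0.032]), (298, 274, [0.517, -0.215, 0.035]), (297, 275, [0.513, -0.218, 0.035]), (298, 275, [0.515, -0.22, 0.036]), (299, 275, [0.518, -0.222, 0.037])]
```

View pics/c1.png

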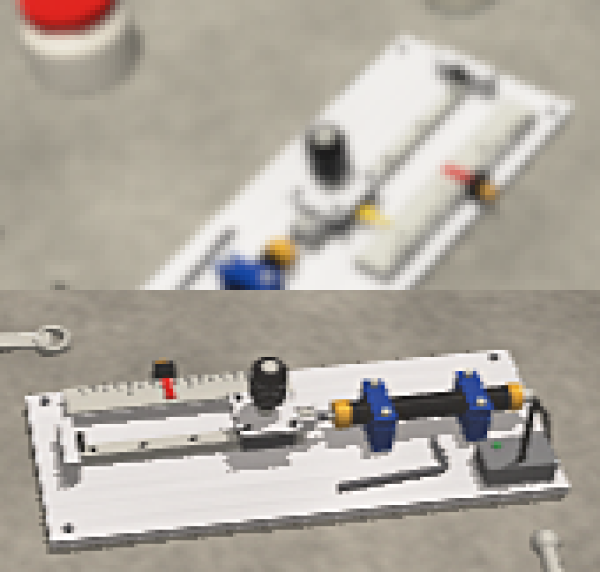

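```bash
cat >> h.py <<'E'
def to(p,yaw):
    o=ctrl.get_obs(); Rm=R.from_euler('xyz',o['eef_rot'])
    s=Rm.inv().apply(np.array(p)-o['ee_pos'])*1000
    r=(Rm.inv()*R.from_euler('xyz',[np.pi,0,yaw])).as_rotvec()
    print('shift',s.round(1),'turn',r.round(4))
def cast(n,uv,z,info=None):
    i=info or cams.camera_info(n); T=np.linalg.inv(i['world_to_cam']); uv=np.atleast_2d(uv).astype(float)
    r=np.c_[(uv[:,0]-i['cx'])/i['fx'],(uv[:,1]-i['cy'])/i['fy'],np.ones(len(uv))]@T[:3,:3].T
    return T[:3,3]+r*((z-T[2,3])/r[:,2])[:,None]
E
python3 - <<'E'
from h import *
for n,bx in [('side',(250,420,250,325)),('scene',(130,250,190,290))]:
    im=cv2.imread(f'pics/{n}0.png'); m=np.zeros((420,560),np.uint8); s=np.s_[bx[2]:bx[3],bx[0]:bx[1]]
    m[s]=(im[s].min(-1)>190)*255
    m=cv2.morphologyEx(m,cv2.MORPH_CLOSE,np.ones((9,9)))
    c=max(cv2.findContours(m,0,1)[0],key=cv2.contourArea)[:,0]
    r=cv2.minAreaRect(cast(n,c,.014)[:,:2].astype(np.float32)); print(n,r,cv2.boxPoints(r).tolist())
to([.56,.22,.26],1.464)
E
```

```text
side ((0.5993809700012207, -0.27514415979385376), (0.17163176834583282, 0.4212132394313812), 76.67023468017578) [[0.37466293573379517, -0.31009161472320557], [0.784528374671936, -0.4072045683860779], [0.8240990042686462, -0.24019670486450195], [0.41423356533050537, -0.14308375120162964]]
scene ((0.5949132442474365, -0.28262728452682495), (0.16259866952896118, 0.4251030683517456), 76.55331420898438) [[0.3692830502986908, -0.3122711181640625], [0.7827326655387878, -0.4111247658729553], [0.8205434083938599, -0.2529834508895874], [0.4070938229560852, -0.15412980318069458]]
shift [-473.4 -178.5  -54.9] turn [-9.0000e-04  6.0000e-04  1.3868e+00]
```

Units first: shifts go in shares of 1000 mm and turns go in shares of 360 degrees. So -473 mm / 1000 = -0.473, -178 mm / 1000 = -0.178, 0.56 rad / 6.2832 = 0.0891.

>>> arm_command(plan=[[[-0.1,-0.036,-0.04,0,0,0.0223,0.4],[-0.15,-0.055,-0.055,0,0,0.0446,0.4],[-0.2,-0.075,-0.055,0,0,0.0668,0.4],[-0.25,-0.095,-0.055,0,0,0.0891,0.4],[-0.3,-0.115,-0.055,0,0,0.1114,0.4],[-0.34,-0.13,-0.055,0,0,0.1337,0.4],[-0.38,-0.145,-0.055,0,0,0.156,0.4],[-0.42,-0.16,-0.055,0,0,0.1783,0.4],[-0.45,-0.17,-0.055,0,0,0.2005,0.4],[-0.473,-0.178,-0.055,0,0,0.2207,0.4],[-0.473,-0.178,-0.055,0,0,0.2207,0.4],[-0.473,-0.178,-0.055,0,0,0.2207,0.4]]])

```text
time_s: 1.3
ee_pos: [0.5606, 0.2196, 0.2595]
eef_rot: [-3.14, 0.001, 1.463]
force: [-0.5, -0.3, -0.4]
grip_width: 0.0286
grip_force: 0.0
```

Run:
```python
from h import *
im,d,W=pts('wrist'); np.save('w1.npy',W); cv2.imwrite('pics/w1.png',im)
print(np.linalg.inv(cams.camera_info('wrist')['world_to_cam'])[:3].round(3))
o=ctrl.get_obs(); print(o['ee_pos'],o['eef_rot'],o['grip_width'],o['time_s'])
```

```text
[[ 0.994 -0.103 -0.03   0.569]
 [-0.107 -0.959 -0.262  0.298]
 [-0.002  0.264 -0.965  0.439]]
[0.55954473 0.22077912 0.25983992] [-3.14045935e+00  2.80981151e-04  1.46435262e+00] 0.027816739396506644 1.35
```

View pics/w1.png

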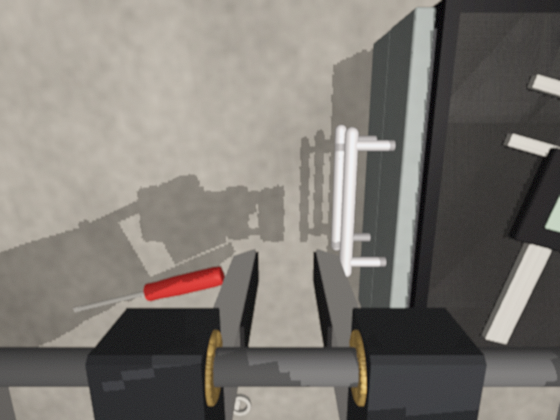

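The wrist view shows the upper bar from about (351,130) to (346,272), and the open fingers to its left.

Run:
```python
from h import *
p=cast('wrist',[[351,133],[346,270]],.135); print(p,p.mean(0),np.linalg.norm(p[0]-p[1]))
W=np.load('w1.npy')
q=W[130:275,335:360].reshape(-1,3); q=q[(abs(q[:,2]-.137)<.01)]; print(len(q),np.median(q,0),q.min(0),q.max(0))
f=[W[v,410] for v in (130,160)]; print(f)
to([.609,.215,.26],1.464)
```

```text
[[0.61895858 0.27722051 0.135     ]
 [0.60730466 0.15871323 0.135     ]] [0.61313162 0.21796687 0.135     ] 0.11907891748101461
1904 [0.61431499 0.22166478 0.13593651] [0.60360232 0.15350877 0.13020516] [0.62632955 0.27861922 0.13880074]
[array([0.66009231, 0.27478639, 0.15674171]), array([0.65928026, 0.25265232, 0.15785892])]
shift [-0.5 49.8 -0.2] turn [-0.0011  0.0003  0.0004]
```

In the tool's units: 146 mm / 1000 = 0.146, 52.5 mm / 1000 = 0.0525.

>>> arm_command(plan=[[[0,0.026,0,0,0,0,0.4],[-0.001,0.0525,0,0,0,0,0.4],[-0.001,0.0525,0.04,0,0,0,0.4],[-0.001,0.0525,0.08,0,0,0,0.4],[-0.001,0.0525,0.115,0,0,0,0.4],[-0.001,0.0525,0.146,0,0,0,0.4],[-0.001,0.0525,0.146,0,0,0,0.4],[-0.001,0.0525,0.146,0,0,0,1],[-0.001,0.0525,0.146,0,0,0,1],[-0.001,0.0525,0.146,0,0,0,1],[-0.001,0.0525,0.146,0,0,0,1]]], squeeze=20)

```text
time_s: 2.45
ee_pos: [0.6126, 0.2148, 0.1168]
eef_rot: [3.138, -0.002, 1.464]
force: [-1.4, 3.1, 7.8]
grip_width: 0.0103
grip_force: 20.0
```

In the tool's units: -136 mm / 1000 = -0.136, -132 mm / 1000 = -0.132.

>>> arm_command(plan=[[[0,-0.008,-0.002,0,0,0,1],[0,-0.02,-0.002,0,0,0,1],[0,-0.035,-0.002,0,0,0,1],[0,-0.05,-0.002,0,0,0,1],[0,-0.065,-0.002,0,0,0,1],[0,-0.08,-0.002,0,0,0,1],[0,-0.095,-0.002,0,0,0,1],[0,-0.11,-0.002,0,0,0,1],[0,-0.122,-0.002,0,0,0,1],[0,-0.132,-0.002,0,0,0,1],[0,-0.136,-0.002,0,0,0,1],[0,-0.136,-0.002,0,0,0,1]]])

```text
time_s: 3.65
ee_pos: [0.4761, 0.2298, 0.1169]
eef_rot: [3.141, -0.002, 1.464]
force: [0.1, 8.8, -6.7]
grip_width: 0.0104
grip_force: 20.0
```

In the tool's units: -160 mm / 1000 = -0.16, -130 mm / 1000 = -0.13.

>>> arm_command(plan=[[[0,0,0,0,0,0,0.4],[0,0,0,0,0,0,0.4],[0,0,0,0,0,0,0.4],[0,0,-0.04,0,0,0,0.4],[0,0,-0.085,0,0,0,0.4],[0,0,-0.13,0,0,0,0.4],[0,0,-0.16,0,0,0,0.4],[0,0,-0.16,0,0,0,0.4]]])

```text
time_s: 4.45
ee_pos: [0.4778, 0.229, 0.2811]
eef_rot: [3.135, -0.003, 1.464]
force: [0.7, 0.7, -0.4]
grip_width: 0.0283
grip_force: 0.0
```

Run:
```python
from h import *
im,d,W=pts('scene')
p=W[200:300,230:380].reshape(-1,3); p=p[abs(p[:,2]-.13)<.03]; p=p[p[:,0]<.56]; print(len(p),np.nanmin(p,0))
# camera view of rig: camera sits ~80mm to tool x; yaw for rig grasp: tool y along rig x
yaw=np.pi/2-.233
to([.52,-.31,.24],yaw); print(yaw,ctrl.get_obs()['grip_width'])
```

```text
1539 [0.46654256 0.08083419 0.10355789]
shift [-531.1  100.1   37.7] turn [ 0.0032 -0.0019  0.1258]
1.3377963267948965 0.02840258276275673
```

In the tool's units: -485 mm / 1000 = -0.485, -445 mm / 1000 = -0.445, 0.1258 rad / 6.2832 = 0.02.

>>> arm_command(plan=[[[-0.05,0.01,0,0,0,0.02,0],[-0.1,0.02,0,0,0,0.02,0],[-0.15,0.03,0,0,0,0.02,0],[-0.2,0.04,0,0,0,0.02,0],[-0.25,0.05,0,0,0,0.02,0],[-0.3,0.065,0,0,0,0.02,0],[-0.35,0.08,0.01,0,0,0.02,0],[-0.4,0.095,0.02,0,0,0.02,0],[-0.445,0.11,0.04,0,0,0.02,0],[-0.485,0.125,0.06,0,0,0.02,0],[-0.485,0.125,0.075,0,0,0.02,0],[-0.485,0.125,0.075,0,0,0.02,0]]])

```text
time_s: 5.7
ee_pos: [0.5476, -0.2678, 0.1968]
eef_rot: [-3.135, -0.002, 1.336]
force: [-0.3, 1.3, -0.3]
grip_width: 0.047
grip_force: 0.0
```

Run:
```python
from h import *
import pickle
i=cams.camera_info('wrist'); pickle.dump(i,open('i2.pkl','wb'))
im,d,W=pts('wrist'); np.save('w2.npy',W); cv2.imwrite('pics/w2.png',im)
o=ctrl.get_obs(); print(o['ee_pos'],o['eef_rot'],o['grip_width'],o['time_s'])
```

```text
[ 0.54823037 -0.26683797  0.19919984] [-3.13739166e+00 -1.25172086e-03  1.33684070e+00] 0.04696404961180235 5.75
```

View pics/w2.png

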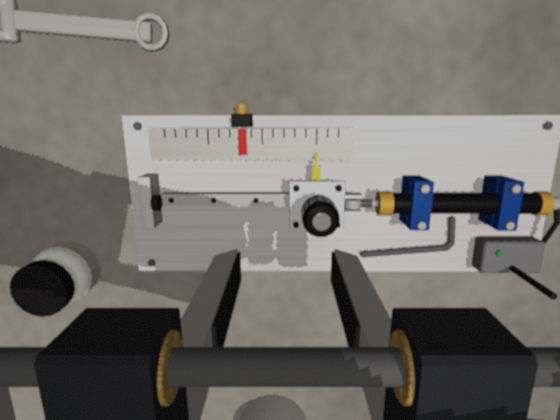

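The wrist view shows the rig almost square to the image. The red band is at (242,141), the pointer at (316,165) and the knob's top at (321,215). Next I measure them.

```bash
cat >> h.py <<'E'
def marks(im):
    hs=cv2.cvtColor(im,cv2.COLOR_BGR2HSV); h,s,v=cv2.split(hs)
    out={}
    for n,m in (('red',((h<6)|(h>174))&(s>150)&(v>80)),('yel',(h>24)&(h<35)&(s>130)&(v>90))):
        m=m.astype(np.uint8); m[240:]=0
        k,l,st,c=cv2.connectedComponentsWithStats(m)
        if k<2: out[n]=None; continue
        j=1+np.argmax(st[1:,4]); out[n]=(c[j],st[j])
    return out
E
python3 - <<'E'
from h import *
import pickle
i=pickle.load(open('i2.pkl','rb')); im=cv2.imread('pics/w2.png'); W=np.load('w2.npy')
M=marks(im); print(M)
tl,tr=cast('wrist',[[128,116],[545,115]],.014,i); print('edge',tl,tr); e=(tr-tl)[:2]; yaw=np.arctan2(e[1],e[0]); print('yaw',yaw)
ex=np.array([np.cos(yaw),np.sin(yaw)]);ey=np.array([-ex[1],ex[0]])
rd=cast('wrist',M['red'][0],.034,i)[0]; yl=cast('wrist',M['yel'][0],.034,i)[0]
q=W[190:250,295:350].reshape(-1,3); q=q[abs(q[:,2]-.1)<.006]; kc,rad=cv2.minEnclosingCircle(q[:,:2].astype(np.float32)); print('knob',np.median(q,0),kc,rad,len(q))
k=np.array(kc)
for n,p in (('red',rd[:2]),('yel',yl[:2]),('knob',np.median(q,0)[:2])): print(n,p,'rig rel yel',(p-yl[:2])@ex,(p-yl[:2])@ey)
o=ctrl.get_obs(); to([*np.median(q,0)[:2],.063],np.pi/2+yaw)
E
```

```text
{'red': (array([242. , 141.5]), array([239, 130,   7,  24, 168], dtype=int32)), 'yel': (array([316.        , 171.17592593]), array([313, 154,   7,  26, 108], dtype=int32))}
edge [ 0.41900304 -0.15883354  0.014     ] [ 0.80216327 -0.25015055  0.014     ]
yaw -0.23396146212653052
knob [ 0.57368137 -0.27503178  0.09930246] (0.5737032294273376, -0.2765597105026245) 0.015019054524600506 1048
red [ 0.52081232 -0.20636471] rig rel yel -0.06791309586757202 0.027228943297578537
yel [ 0.58056261 -0.2485963 ] rig rel yel 0.0 0.0
knob [ 0.57368137 -0.27503178] rig rel yel -0.0005651432253842908 -0.027310558886342037
shift [ -2.2  27.2 136.1] turn [-0.0042 -0.0013  0.    ]
```

In the tool's units: 134 mm / 1000 = 0.134, 115 mm / 1000 = 0.115.

>>> arm_command(plan=[[[-0.001,0.014,0,0,0,0,0],[-0.003,0.027,0,0,0,0,0],[-0.003,0.027,0.03,0,0,0,0],[-0.003,0.027,0.06,0,0,0,0],[-0.003,0.027,0.09,0,0,0,0],[-0.003,0.027,0.115,0,0,0,0],[-0.003,0.027,0.134,0,0,0,0],[-0.003,0.027,0.134,0,0,0,0],[-0.003,0.027,0.134,0,0,0,0]]], squeeze=25)

```text
time_s: 6.65
ee_pos: [0.5753, -0.2754, 0.069]
eef_rot: [3.14, 0.0, 1.339]
force: [-0.6, 0.1, -0.1]
grip_width: 0.0469
grip_force: 0.0
```

>>> arm_command(plan=[[[0,0,0,0,0,0,1],[0,0,0,0,0,0,1],[0,0,0,0,0,0,1],[0,0,0,0,0,0,1],[0,0,0,0,0,0,1]]])

```text
time_s: 7.15
ee_pos: [0.5737, -0.2758, 0.0687]
eef_rot: [-3.139, -0.0, 1.338]
force: [-13.4, 4.7, 12.3]
grip_width: 0.0298
grip_force: 25.0
```

Run:
```python
from h import *
i=cams.camera_info('wrist'); im,d,W=pts('wrist'); cv2.imwrite('pics/w3.png',im)
M=marks(im); print(M); p=[cast('wrist',M[n][0],.034,i)[0] for n in('red','yel')]; print(p, (p[0]-p[1])[:2]@[np.cos(.234),-np.sin(.234)])
```

```text
{'red': (array([168.9063745 , 153.65338645]), array([162, 134,  15,  40, 502], dtype=int32)), 'yel': (array([285.56936416, 198.23699422]), array([279, 172,  14,  44, 346], dtype=int32))}
[array([ 0.52174078, -0.20643123,  0.034     ]), array([ 0.58086133, -0.24743866,  0.034     ])] -0.06701773506692987
```

View pics/w3.png

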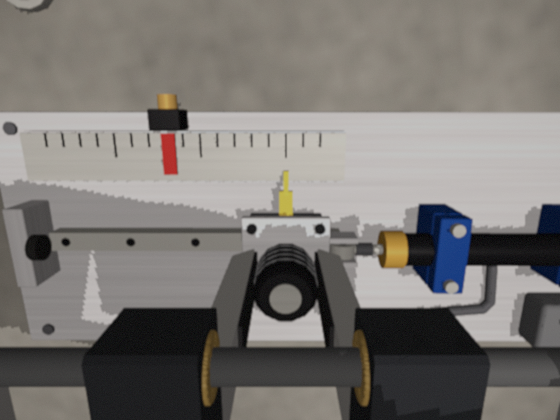

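The fingers hold the knob (opening 29.8 mm). The pointer's thin tip is at (285,172), and the band at (169,154) is about 67 mm away. I pull it most of the way first.

In the tool's units: -56 mm / 1000 = -0.056, -54 mm / 1000 = -0.054.

>>> arm_command(plan=[[[0,-0.003,0,0,0,0,1],[0,-0.008,0,0,0,0,1],[0,-0.014,0,0,0,0,1],[0,-0.02,0,0,0,0,1],[0,-0.026,0,0,0,0,1],[0,-0.032,0,0,0,0,1],[0,-0.038,0,0,0,0,1],[0,-0.044,0,0,0,0,1],[0,-0.05,0,0,0,0,1],[0,-0.054,0,0,0,0,1],[0,-0.056,0,0,0,0,1],[0,-0.056,0,0,0,0,1]]])

```text
time_s: 8.4
ee_pos: [0.5214, -0.2633, 0.0687]
eef_rot: [3.138, 0.0, 1.338]
force: [7.2, 0.3, 2.0]
grip_width: 0.0301
grip_force: 25.0
```

```bash
cat > m.py <<'E'
from h import *
import sys
i=cams.camera_info('wrist'); im,d,W=pts('wrist'); cv2.imwrite(sys.argv[1],im)
M=marks(im); print(M); p=[cast('wrist',M[n][0],.034,i)[0] for n in('red','yel')]; print((p[0]-p[1])[:2]@[np.cos(.234),-np.sin(.234)])
o=ctrl.get_obs(); print(o['ee_pos'],o['grip_force'],o['time_s'])
E
python3 m.py pics/w4.png
```

```text
{'red': (array([260.28025478, 153.76008493]), array([254, 134,  13,  40, 471], dtype=int32)), 'yel': (array([285.18562874, 198.66766467]), array([279, 171,  14,  45, 334], dtype=int32))}
-0.014287493225826897
[ 0.52146879 -0.26335137  0.06872785] 25.021190643310547 8.45
```

In the tool's units: -13 mm / 1000 = -0.013, -11.5 mm / 1000 = -0.0115.

>>> arm_command(plan=[[[0,-0.003,0,0,0,0,1],[0,-0.006,0,0,0,0,1],[0,-0.009,0,0,0,0,1],[0,-0.0115,0,0,0,0,1],[0,-0.013,0,0,0,0,1],[0,-0.013,0,0,0,0,1],[0,-0.013,0,0,0,0,1]]])

```text
time_s: 9.15
ee_pos: [0.5089, -0.2604, 0.0687]
eef_rot: [3.138, 0.001, 1.338]
force: [7.0, 0.2, 2.9]
grip_width: 0.0296
grip_force: 25.0
```

```bash
python3 m.py pics/w5.png; python3 -c "
import cv2;im=cv2.imread('pics/w5.png');cv2.imwrite('pics/w5c.png',cv2.resize(im[100:240,180:380],(800,560),interpolation=2))"
```

```text
{'red': (array([281.86198547, 152.5472155 ]), array([276, 134,  12,  40, 413], dtype=int32)), 'yel': (array([285.2005988 , 198.07784431]), array([279, 171,  13,  45, 334], dtype=int32))}
-0.0019145175844574565
[ 0.50895681 -0.26035724  0.06870936] 25.022766888141632 9.2
```

View pics/w5c.png

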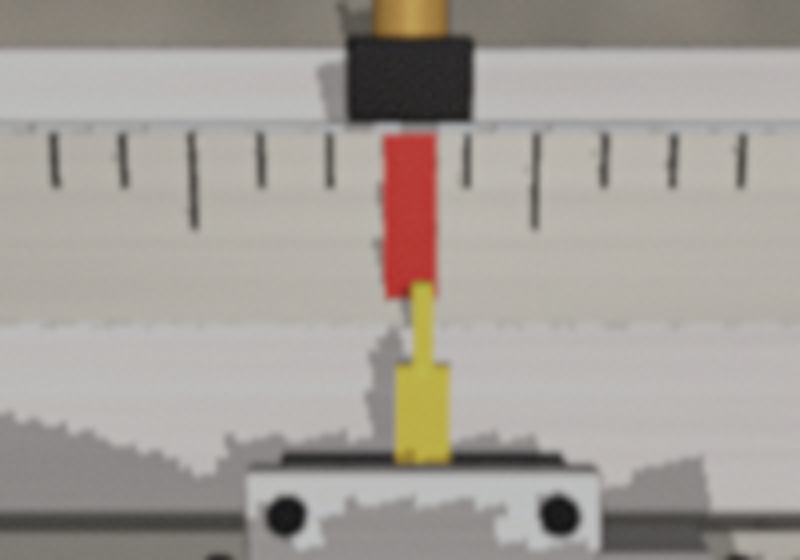

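The crop shows the pointer's tip at x=422 and the middle of the band at x=410. The tip is inside the band but about 2 mm short of the middle, so I move it 2 mm further and hold.

In the tool's units: -2 mm / 1000 = -0.002, -1 mm / 1000 = -0.001.

>>> arm_command(plan=[[[0,-0.001,0,0,0,0,1],[0,-0.002,0,0,0,0,1],[0,-0.002,0,0,0,0,1],[0,-0.002,0,0,0,0,1],[0,-0.002,0,0,0,0,1],[0,-0.002,0,0,0,0,1],[0,-0.002,0,0,0,0,1],[0,-0.002,0,0,0,0,1],[0,-0.002,0,0,0,0,1],[0,-0.002,0,0,0,0,1],[0,-0.002,0,0,0,0,1],[0,-0.002,0,0,0,0,1]]])

```text
time_s: 10.4
ee_pos: [0.507, -0.2599, 0.0687]
eef_rot: [3.138, 0.001, 1.338]
force: [9.0, -0.4, 2.3]
grip_width: 0.0298
grip_force: 25.0
```

>>> arm_command(plan=[[[0,0,0,0,0,0,1],[0,0,0,0,0,0,1],[0,0,0,0,0,0,1],[0,0,0,0,0,0,1],[0,0,0,0,0,0,1],[0,0,0,0,0,0,1]]])

```text
time_s: 11.0
ee_pos: [0.507, -0.2599, 0.0687]
eef_rot: [3.138, 0.001, 1.338]
force: [8.0, 0.2, 2.9]
grip_width: 0.0294
grip_force: 25.0
```

```bash
python3 m.py pics/w6.png
python3 - <<'E'
from h import *
im,d,W=pts('side'); p=W[100:220,230:300].reshape(-1,3); p=p[abs(p[:,2]-.132)<.008]; print('handle x at its y',[np.round(a,3).tolist() for a in p[p[:,0]<.51][::30]])
E
```

```text
{'red': (array([285.51801802, 152.36486486]), array([280, 134,  12,  40, 444], dtype=int32)), 'yel': (array([285.27380952, 198.20833333]), array([279, 171,  14,  45, 336], dtype=int32))}
0.0001375418892081027
[ 0.5070208  -0.25993157  0.06871537] 25.023195147514343 11.05
handle x at its y []
```

```bash
python3 -c "
from station import ctrl
print(ctrl.hand_in())"
```

```text
the job is handed in; nothing more can be done
None
```

The job is handed in: the upper drawer was pulled about 137 mm and left open, and the arm is still holding the carriage motionless at about 25 N, with the pointer within about 0.2 mm of the red band's middle by the wrist camera; the hand-in returned no verdict.

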